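# Square a carving blank against the bench stop and lock it

### The arm

A 6-joint arm with a two-finger parallel gripper is mounted at the origin on the work surface. World frame = base frame: x ahead of the robot, y to its left, z up, the work surface at z = 0. Lengths are in m, angles in degrees, forces in N, time in s.
With the tool pointing down it reaches from about 0.275 to 0.825 m from the base axis. Payload 4.9 kg.
Tool frame: the origin (TCP) lies midway between the tips of the shut fingers; the grasp point (between the pads) lies bot.hold_point_z behind it (bot.hold_point_z is the distance from the TCP to the grasp point, in m); z points along the fingers, x is the direction in which the jaws open and shut, and the axes are right-handed (so a half turn about z gives the same grasp; the last joint's range is limited). The gripper opens to 85 mm and grips with 20 to 120 N. Pads are 22 mm wide; open, the fingers measure 114 mm over their backs; the gripper's body (76 mm by 85 mm) begins 54 mm behind the grasp point. The pads swing forward as they close: fully open they stand 13 mm farther back than shut.
Start: joints at [-82.288, 18.69, -11.035, 60.275, 0, 82.311], TCP at [0.146, -0.53, 0.231] pointing down, gripper open.
Joint ranges: [-152.03, 152.03], [-55.5, 102.48], [-74.3, 77.21], [-110.64, 120.58], [-84.22, 78.4], [-180, 180]. Speed limits (degrees/s): [147.25, 147.25, 180, 180, 180, 180].

### API

Orientations are given as [roll, pitch, yaw] about the fixed x, y, z axes, in that order (R = Rz(yaw) Ry(pitch) Rx(roll)).
In Python, from station import sense, snapshot, calibration, workorder, spotter, bot gives the robot as it stands. The module is installed in compiled form; this text tells all that it offers.
- The arm moves only by the tool move_arm, never from a script. Its argument "rows" is a list of rows, each a list of 5 numbers: the opening, from 0 (shut) to 1 (fully open), then the shift along the world's x, y, z scaled (see below), then the turn about the world's z scaled (see below). A call has 1 to 12 rows; each row is the pose to reach, as a shift and turn from the pose measured when the call began; what a row does not reach only later rows make up. The controller multiplies each number of a shift by 0.25 m and each number of a turn by 120 degrees. A row lasts 1/8 s, in which the tool goes at most 62.5 mm and 10.7 degrees, less where a joint would pass 70% of its speed; a pose out of reach is approached as far as the arm can. A call with a number of a shift or a turn outside -1 to 1 is refused whole. A call with a gripper value outside its range is refused whole. The fingers move at their own pace and stop on an object; "force" is the grip in N (left out, the last holds). Time passes only in rows, so rows that repeat a pose let the fingers close. It gives the time, the measured TCP pose, the force and the opening at its end, in the units of the state.
- sense(): the state, without advancing time (a new reading comes with each control period).
- snapshot(name): name is "side" or "top" or "wrist"; returns (picture, depth): 400x640x3 uint8, red, green, blue; 400x640 float32, m along the optical axis (not along the pixel's ray), 0 where there is no reading.
- calibration(name): a dict with "fx", "fy", "cx", "cy" (pixels), "distortion" ([k1, k2, p1, p2, k3] as OpenCV has them; the pictures are not rectified), "R" (3x3) and "t" (3): a world point X has camera coordinates R X + t. Camera axes: x right, y down, z forward; pixel columns grow to the right and rows downward; lengths in m; the calibration is good to about 2 mm. A picture is of the moment at which its call begins: read the wrist's pose just before it. calibration takes no time and is no camera call; for the wrist camera it gives the pose at the moment of the call.
- workorder.job_done(): hands the job in, once; it reports no verdict.
Trained networks look in the newest picture that a camera, given by its name, has taken for a name from the list of things; names that differ only in an ending like _2 or _b are one class to them, and where a whole thing is asked for, a point or a joint stands for the part that bears it (a point fixed in the world has none). Each returns a list of dicts, best first, with "confidence" (0 to 1); they miss things now and then, are a little off and sometimes report something else, mostly with a low value. They report only what shows in the picture. A call takes as long as a camera call. They do not tell look-alikes from the thing itself.
- spotter.recognise(camera, name): "centre" ([x, y, z] in m, in the coordinates of the camera as it stood for that picture, good to about 4 mm: the middle of the surface that is visible of it).
- spotter.pinpoint(camera, name): "centre" ([x, y, z] in m, in the coordinates of the camera as it stood for that picture, good to about 4 mm: a listed point, or the origin of a listed thing).
The state is a dict: "t": time; "qpos": joint angles; "joint_velocities": joint speeds; "effort": joint torques, N m; "tool_pos": TCP position; "ee_rot": TCP orientation; "wrist_force": force on the tool from outside, world axes, zero at the start; "moment": the same for the moment, N m; "opening": opening from 0.0 (shut) to 1.0 (fully open).
Only numpy, scipy, OpenCV 4.12 (cv2) and the standard library are available. Lean on these libraries where they do the work, as an engineer would, in place of code of your own. Each camera call takes 0.05 s, during which the arm holds its last target.

### The job

The carving blank lies askew on the plywood board, the notch in one corner at the dowel peg. Push its diagonally opposite corner so that the blank turns in place, flat on the board and with the notch bearing on the peg, until its short end is flush on the stop block, and press it home there with a light steady push (about 5 to 12 N) for half a second; only then slide the jaw up along its track until it bears firmly on the blank (about 5 to 12 N of squeeze, also for half a second), and let go with the jaw left against it. The wood is soft: press blank and jaw with less than 25 N throughout, and leave all other things where they are.

Things in the scene. Friction and masses are not known exactly. Their poses are not given: they have to be found in the camera images.
- board: Fixed plywood carving board, 210 (x) by 340 (y) by 18 mm thick, flat on the table, its place and angle vary. Origin: centre of its underside; top at z 18 mm. Its y axis runs along the long side to the end with stop block and peg. All 'board frame' values below are in its frame. The stop's face is the plane y = 135 mm, facing -y.
- stop: Fixed dark wooden stop block on the board, 50 (x) by 30 (y) by 32 mm high; origin at the centre of its underside, at x 55, y 150, z 18 mm in the board frame. Its -y face, from x 30 to 80 mm, takes the half of the blank's short end that is away from the notch.
- peg: Fixed upright dowel peg of dark wood, 16 mm in diameter, 40 mm high; origin at the centre of its foot, at x -14, y 129, z 18 mm in the board frame. The blank's notch turns about it.
- blank: Loose mid-brown wooden blank, 80 (x) by 160 (y) by 28 mm, 0.2-0.35 kg, carved top; 14 mm square notch in one corner. Origin: underside, where the peg's axis sits in the notch; it spans x -6..74, y 6..-154 mm, notch x -6..8, y 6..-8. End y = 6 goes on the stop. Starts 0.25-0.42 rad clockwise from above off square, origin within 7 mm of the peg's. Home: origin on the peg's, axes as the board's.
- push_corner (a point): The blank's corner diagonally opposite the notch (x 74, y -154, z 14 mm in the blank's frame). Push on the end face y = -154 mm within 30 mm of it, towards the blank's +y, and follow it round on its arc about the peg: 1 to 4 N turn the blank, and the notch then bears on the peg. The push rises sharply once the blank is on the stop.
- jaw: Sliding jaw, dark wooden block 40 (x) by 30 (y) by 34 mm, top 53 mm above the table. Slides only along the board's y, with about 4 N of friction (more when fast), and stays where left. Origin: underside centre, at x 20 mm in the board frame, y -125 to -113 at the start, about -40 on the squared blank. Push its outer (-y) face or grip it across y; the push felt is friction plus squeeze.
- offcut: Bystander: loose wooden offcut on the board, 30 x 45 x 20 mm; origin under its centre.
- rosette: Bystander: turned wooden button on the board, 28 mm across, 13 mm high; origin under its centre.
- chisel: Bystander: chisel with a round handle, 240 mm long, lying on the table; origin where handle and blade meet.
- gouge: Bystander: narrower chisel, 230 mm long; origin where handle and blade meet.
- mallet: Bystander: round wooden mallet standing on its head, 90 mm across, 205 mm high; origin under its centre.
- stone: Bystander: grey sharpening stone, 60 x 180 x 25 mm; origin under its centre.
- pot: Bystander: white pot, 76 mm across, 90 mm high; origin under its centre.
There are look-alikes about, which are no part of the job. Of the things like the blank, leave any that is red; of the rest the smaller one is meant.

How it is judged (in metres and radians):
On the way, in this order (a step that is already met when the one before it is completed fails the run):
1. the blank, still askew by more than 0.06 rad, bears on the peg (over 0.3 N) while it is turned (contact force between blank and peg above 0.3 N and angle between the y axis of blank and the y axis of board, either way round above 0.06 rad and angular speed of blank above 0.01 rad/s), for 0.04 s.
2. the blank is square and pressed on the stop with more than 3 N for 0.3 s, the jaw still clear of it (angle between the y axis of blank and the y axis of board, either way round below 0.025 rad and contact force between blank and stop above 3 N and y of jaw in the frame of board below -0.06 m), for 0.3 s.
3. the jaw bears on the squared blank with more than 3 N for 0.3 s (angle between the y axis of blank and the y axis of board, either way round below 0.025 rad and contact force between jaw and blank above 3 N), for 0.3 s.
At the end, for the whole second after the job is handed in: The blank lies flat on the board, square to it within 0.025 rad with its short end on the stop and its notch on the peg (within 4 mm of fully home), and the jaw is left against its other end (within 2.5 mm); all at rest and released (angle between the y axis of blank and the y axis of board, either way round below 0.025 rad and horizontal distance between blank and peg below 0.004 m and angle between blank's own z axis and vertical below 0.03 rad and height (world z) of blank below 0.0205 m and y of jaw in the frame of board above -0.0425 m and linear speed of each of blank, jaw below 0.005 m/s); the robot touches nothing.
It fails at once if the blank loaded with more than 25 N by stop, peg, jaw or arm (contact force between blank and stop above 25 N or contact force between blank and peg above 25 N or contact force between blank and jaw above 25 N or contact force between blank and the arm above 25 N or contact force between blank and the fingers above 25 N).
It fails at once if the jaw pushed with more than 25 N (contact force between jaw and the fingers above 25 N or contact force between jaw and the arm above 25 N).
It fails at once if the blank's pivot corner comes off the peg (horizontal distance between blank and peg above 0.014 m).
It fails at once if the blank lifted or tipped (angle between blank's own z axis and vertical above 0.12 rad or height (world z) of blank above 0.026 m).
It fails at once if a bystander moved more than 15 mm (distance of any of offcut, rosette, chisel, gouge, mallet, stone, pot from where it was at the start of the episode above 0.015 m).
It also fails if it takes over 69 s, if anything falls off the work surface, if the arm or the gripper's body presses on something with over 40 N, if the wrist force passes 120 N, or if a joint passes its speed limit or range.

## Working session

There is one attempt and no reset: what is moved stays moved. The work goes in short steps, Python scripts to look and compute and a tool call to move; the robot and the scene stay as the last step left them, time stands still between calls to the robot, and variables do not carry over. Pictures are saved under pics/ and viewed, and the job is handed in when it is done.

Besides the shell and the picture viewer there is one more tool, called after ">>>" as name(argument=value, ...) on one line, values as JSON. move_arm: Moves the arm, as the interface text tells. Shifts and turns lie within -1 to 1; 1 stands for 0.25 m of shift or 120 degrees of turn. Its arguments: {"type":"object","properties":{"rows":{"type":"array"},"force":{"type":"number"}},"required":["rows"]}

```bash
mkdir -p pics; ls; python3 - <<'E'
from station import sense, snapshot, calibration, spotter, bot
import cv2
print(sense()); print(bot.hold_point_z)
for n in ("top","side"):
    p,d=snapshot(n); cv2.imwrite(f"pics/{n}0.png",p[:,:,::-1]); c=calibration(n); print(n,{k:(v.tolist() if hasattr(v,'tolist') else v) for k,v in c.items()})
    import numpy as np; np.save(f"{n}0d.npy",d); np.save(f"{n}0.npy",p)
E
```

```text
pics
{'t': 0.0, 'qpos': array([-8.22883562e+01,  1.87316334e+01, -1.10923581e+01,  6.02770804e+01,
        1.24433718e-03,  8.23123709e+01]), 'joint_velocities': array([-0.09524402,  0.14127452, -0.02246515,  0.010852  ,  0.06930762,
       -0.01492947]), 'effort': array([-4.84414904e-04, -4.43398547e+01,  2.62439060e+01,  1.55033253e-02,
       -3.07574401e-04, -7.22539852e-06]), 'tool_pos': array([ 0.14599869, -0.52964424,  0.23050472]), 'ee_rot': array([-1.79985246e+02,  9.99969881e-02, -7.46007153e+01]), 'wrist_force': array([-0.89069362,  0.40707225,  0.03258163]), 'moment': array([ 0.01216378, -0.00452211,  0.04847076]), 'opening': 0.9986827673109036}
0.0187
top {'fx': 459.3931409999266, 'fy': 459.3931409999266, 'cx': 315.506971051448, 'cy': 206.27745209240743, 'distortion': [-0.04867164829744141, 0.0, 0.0, 0.0, 0.0], 'R': [[0.010654008555786226, -0.9995884978496083, -0.026633194860107873], [-0.9814107920929946, -0.005348732478686596, -0.19184433331290188], [0.19162293512284376, 0.028182016032120342, -0.9810639248832217]], 't': [0.011834235055520332, 0.5235656108034933, 1.2613983130852695]}
side {'fx': 391.9699382088889, 'fy': 391.9699382088889, 'cx': 323.20240886917827, 'cy': 206.83412293356986, 'distortion': [-0.04672528155269885, 0.0, 0.0, 0.0, 0.0], 'R': [[-0.9502745689749581, -0.31123673320745154, -0.010485202039597925], [-0.18088788557216756, 0.5790718594526469, -0.7949561965563161], [0.25349125510101533, -0.7535300110097857, -0.6065762162291761]], 't': [0.4974108856407072, 0.14094376704706868, 0.8888846162432967]}
```

View pics/top0.png

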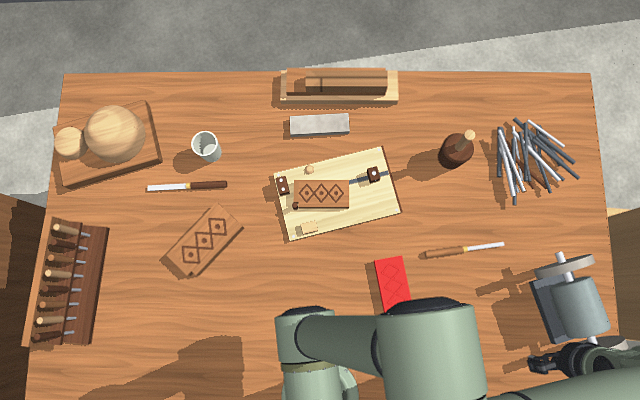

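View pics/side0.png

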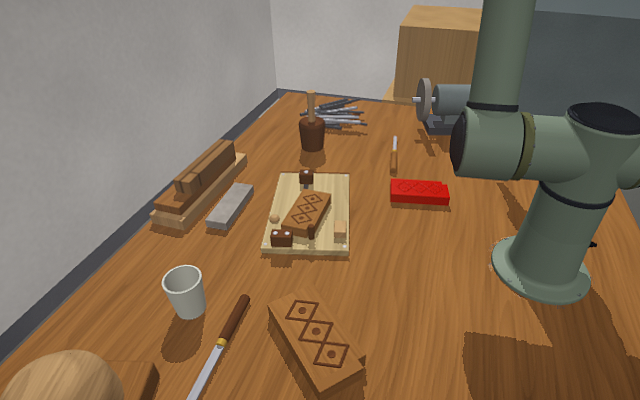

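The blank candidates are the mid-brown one on the board at (321,193), the larger brown one at (203,240) and the red one at (393,283). The one on the board is meant: it isn't red, it's the smaller of the other two, and its notch is at the peg (295,206). I'll confirm that in a crop and measure.

```bash
cat > h.py <<'E'
import numpy as np, cv2
from station import sense, snapshot, calibration, spotter, bot
def K(c): return np.array([[c['fx'],0,c['cx']],[0,c['fy'],c['cy']],[0,0,1.]])
def proj(c,P):
    R=np.array(c['R']);t=np.array(c['t'])
    return cv2.projectPoints(np.atleast_2d(P).astype(float),cv2.Rodrigues(R)[0],t,K(c),np.array(c['distortion']))[0][:,0]
def ray(c,uv,z):
    R=np.array(c['R']);t=np.array(c['t'])
    n=cv2.undistortPoints(np.array(uv,float).reshape(-1,1,2),K(c),np.array(c['distortion']))[:,0]
    d=np.c_[n,np.ones(len(n))]@R; o=-R.T@t
    return o+d*((z-o[2])/d[:,2])[:,None]
def toworld(c,p): return np.array(c['R']).T@(np.array(p)-np.array(c['t']))
E
python3 - <<'E'
from h import *
p=np.load('top0.npy')
cv2.imwrite('pics/crop0.png',cv2.resize(p[135:250,260:410],None,fx=5,fy=5,interpolation=cv2.INTER_CUBIC)[:,:,::-1])
c=calibration('top')
for n in ['board','stop','peg','blank','push_corner','jaw','offcut','rosette']:
    for r in spotter.pinpoint('top',n)[:3]:
        w=toworld(c,r['centre']); print(n,round(r['confidence'],2),w.round(4),proj(c,w).round(0))
E
```

```text
board 0.74 [ 0.5723 -0.0488 -0.0006] [[338. 194.]]
stop 0.45 [0.5862 0.1169 0.0163] [[282. 188.]]
peg 0.66 [0.5842 0.1123 0.0147] [[284. 188.]]
peg 0.36 [0.5274 0.0751 0.017 ] [[296. 207.]]
blank 0.9 [ 0.2382 -0.2563 -0.0026] [[411. 309.]]
blank 0.88 [ 0.3191  0.3695 -0.0039] [[194. 278.]]
blank 0.58 [0.5288 0.0754 0.0158] [[296. 207.]]
push_corner 0.8 [0.5374 0.3052 0.0191] [[218. 203.]]
push_corner 0.72 [ 0.6857 -0.3855 -0.0068] [[449. 158.]]
push_corner 0.7 [ 0.6092 -0.0795  0.0319] [[349. 179.]]
jaw 0.74 [ 0.6246 -0.1492  0.017 ] [[372. 175.]]
jaw 0.43 [ 0.7864  0.0071 -0.0036] [[320. 126.]]
offcut 0.59 [0.468  0.0305 0.0165] [[311. 227.]]
rosette 0.57 [0.6438 0.0394 0.0126] [[308. 169.]]
rosette 0.55 [0.5282 0.0721 0.0142] [[297. 207.]]
rosette 0.41 [ 0.5938  0.4115 -0.0006] [[186. 186.]]
```

View pics/crop0.png

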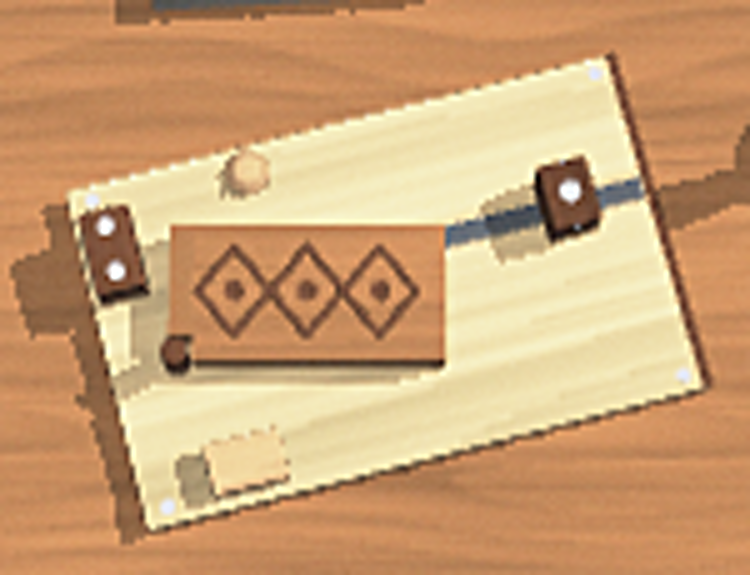

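The crop confirms it: mid-brown blank on the board, notch at the peg (crop 177,353). The jaw is at crop (567,200) and the stop at (115,255). Next I'll fit the board and blank poses from the corners.

```bash
cat >> h.py <<'E'
from scipy.optimize import least_squares
def fit(c,model,uv,x0,z):
    "model pts (n,2) with z list; fits x,y,th"
    model=np.array(model,float);uv=np.array(uv,float)
    def P(q):
        R=np.array([[np.cos(q[2]),-np.sin(q[2])],[np.sin(q[2]),np.cos(q[2])]])
        return np.c_[model@R.T+q[:2],z]
    r=least_squares(lambda q:(proj(c,P(q))-uv).ravel(),x0)
    return r.x,(proj(c,P(r.x))-uv)
E
python3 - <<'E'
from h import *
c=calibration('top')
f=lambda l:[(x/5+260-.4,y/5+135-.4) for x,y in l]
q,r=fit(c,[(.105,.170),(.105,-.170),(-.105,-.170),(-.105,.170)],f([(70,193),(610,55),(708,385),(150,530)]),[.57,-.05,.2],[.018]*4)
print('board',q,r.round(1).tolist())
b,r=fit(c,[(.074,.006),(.074,-.154),(-.006,-.154)],f([(172,226),(446,226),(444,360)]),[.53,.075,-.05],[.046]*3)
print('blank',b,r.round(1).tolist())
R=lambda a:np.array([[np.cos(a),-np.sin(a)],[np.sin(a),np.cos(a)]])
peg=q[:2]+R(q[2])@[-.014,.129]; print('peg',peg,'blank-peg',b[:2]-peg,'ang',b[2]-q[2])
j=ray(c,f([(536,168),(588,156),(601,225),(551,242)]),.053); print('jaw top in board',((j[:,:2]-q[:2])@R(q[2])).round(4).tolist())
print('corner',b[:2]+R(b[2])@[.074,-.154],'push',b[:2]+R(b[2])@[.058,-.154])
E
```

```text
board [ 0.57259059 -0.04457881  0.26128151] [[-1.2, -0.2], [0.7, -0.5], [1.1, 0.1], [-0.6, 0.4]]
blank [5.29151191e-01 7.47289523e-02 1.76923291e-04] [[-0.4, -0.2], [-0.0, -0.0], [0.5, 0.3]]
peg [0.52574263 0.07642643] blank-peg [ 0.00340856 -0.00169748] ang -0.2611045870299126
jaw top in board [[0.0389, -0.1001], [0.0382, -0.1311], [-0.0033, -0.1271], [-0.0057, -0.0966]]
corner [ 0.60317844 -0.07925795] push [ 0.58717844 -0.07926078]
```

>>> move_arm(rows=[[0, 0.2, 0.2, 0, 0.08], [0, 0.4, 0.4, 0, 0.16], [0, 0.6, 0.6, 0, 0.24], [0, 0.8, 0.8, 0, 0.32], [0, 0.96, 0.92, 0, 0.4], [0, 0.96, 0.92, 0, 0.4]], force=40)

```text
t: 1.25
tool_pos: [0.3881, -0.2978, 0.2315]
ee_rot: [-180.0, -0.0, -26.3]
wrist_force: [0.1, -0.3, -0.1]
opening: 0.0
```

```bash
python3 -c "
from h import *
s=sense();print({k:np.round(s[k],4) for k in ('t','qpos','tool_pos','ee_rot','wrist_force','opening')})"
```

```text
{'t': np.float64(1.25), 'qpos': array([-4.61688e+01,  1.22324e+01, -1.97991e+01,  5.79430e+01,
        3.02000e-02,  7.01302e+01]), 'tool_pos': array([ 0.3881, -0.2978,  0.2315]), 'ee_rot': array([-1.799802e+02, -3.420000e-02, -2.629900e+01]), 'wrist_force': array([ 0.1134, -0.2608, -0.1287]), 'opening': np.float64(0.0001)}
```

>>> move_arm(rows=[[0, 0.2, 0.2, 0, 0.06], [0, 0.4, 0.4, 0, 0.12], [0, 0.6, 0.57, 0, 0.22], [0, 0.8, 0.74, 0, 0.22], [0, 0.8, 0.74, 0, 0.22], [0, 0.8, 0.74, 0, 0.22]])

```text
t: 2.0
tool_pos: [0.5892, -0.1113, 0.2311]
ee_rot: [-180.0, -0.0, 0.3]
wrist_force: [-0.7, -0.7, 0.1]
opening: 0.004
```

```bash
python3 -c "
from h import *
c=calibration('wrist');p,d=snapshot('wrist')
import pickle;pickle.dump((c,p,d),open('w1.pkl','wb'))
cv2.imwrite('pics/w1.png',p[:,:,::-1]);print(c)
R=lambda a:np.array([[np.cos(a),-np.sin(a)],[np.sin(a),np.cos(a)]])
q=[.5726,-.0446,.2613];b=[.5292,.0747,0]
print(proj(c,[list(np.array(q[:2])+R(q[2])@m)+[.018] for m in [(.105,.170),(.105,-.170),(-.105,-.170),(-.105,.170)]]))
print(proj(c,[list(np.array(b[:2])+R(b[2])@m)+[.046] for m in [(.074,.006),(.074,-.154),(-.006,-.154)]]))
"
```

```text
{'fx': 345.0651395198228, 'fy': 345.0651395198228, 'cx': 320.99006626618717, 'cy': 197.6882917117802, 'distortion': array([0.00958609, 0.        , 0.        , 0.        , 0.        ]), 'R': array([[ 9.99990432e-01,  4.37212381e-03, -1.41161555e-04],
       [ 4.23096200e-03, -9.58500300e-01,  2.85060122e-01],
       [ 1.11101475e-03, -2.85057992e-01, -9.58509628e-01]]), 't': array([-0.58969381, -0.14574108,  0.34631199])}
[[ 370.64718275 -139.27308045]
 [ 436.3601372   230.80971302]
 [ 255.16358233  274.02635416]
 [ 135.04355245  -63.32398448]]
[[338.1516718  -59.3959758 ]
 [334.93161973 140.35450493]
 [250.05176178 139.95717991]]
```

View pics/w1.png

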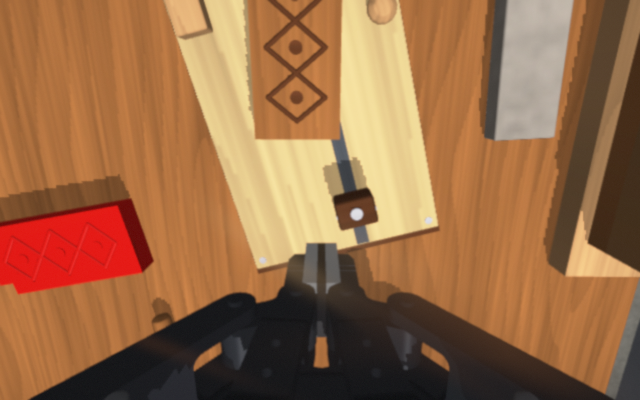

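The wrist view shows the blank's end corners at (257,138) and (340,138), the jaw top at (355,207), and the board's near corners at (437,229) and (259,271). I'll reconcile these with the top view.

```bash
python3 -c "
from h import *
import pickle;c,p,d=pickle.load(open('w1.pkl','rb'))
cv2.imwrite('pics/w1c.png',cv2.resize(p[0:290,150:460],None,fx=2.5,fy=2,interpolation=cv2.INTER_CUBIC)[:,:,::-1])
print('blank',ray(c,[(257,138),(340,138),(343,2)],.046).round(4).tolist())
print('board',ray(c,[(437.5,228),(259,271),(399,2),(165,2)],.018).round(4).tolist())
cc=calibration('wrist');print('depth blank',d[100,270],d[60,320], 'expect', (np.array(c['R'])@ray(c,[(270,100)],.046)[0]+c['t'])[2])
"
```

```text
blank [[0.5298, -0.0774, 0.046], [0.6079, -0.0771, 0.046], [0.6081, 0.0368, 0.046]]
board [[0.7189, -0.1784, 0.018], [0.5197, -0.2321, 0.018], [0.661, 0.0434, 0.018], [0.4467, 0.0422, 0.018]]
depth blank 0.3150786 0.30554646 expect 0.315081950689574
```

View pics/w1c.png

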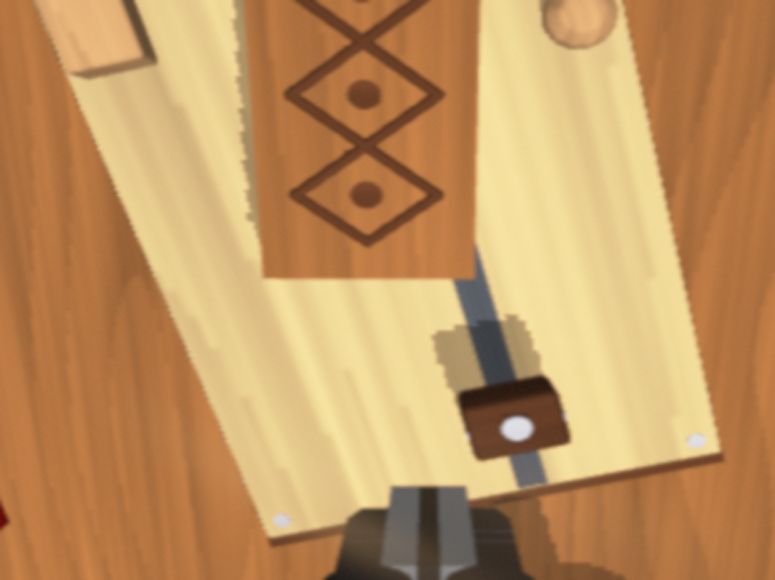

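>>> move_arm(rows=[[0, 0.004, 0.02, -0.2, 0], [0, 0.004, 0.02, -0.4, 0], [0, 0.004, 0.02, -0.58, 0], [0, 0.004, 0.02, -0.7, 0], [0, 0.004, 0.02, -0.78, 0], [0, 0.004, 0.02, -0.804, 0], [0, 0.004, 0.02, -0.804, 0]])

```text
t: 2.92
tool_pos: [0.5888, -0.108, 0.0305]
ee_rot: [-180.0, 0.0, 0.1]
wrist_force: [0.1, 0.3, 0.8]
opening: -0.001
```

```bash
python3 -c "
from h import *
for n in ('side',):
  p,d=snapshot(n);cv2.imwrite('pics/s2.png',cv2.resize(p[120:290,230:400],None,fx=4,fy=3.5,interpolation=cv2.INTER_CUBIC)[:,:,::-1])
for i in range(5):
  snapshot('top');s=sense();print(s['wrist_force'].round(2),s['tool_pos'].round(4))
"
```

```text
[ 0.14  0.85 -0.18] [ 0.5898 -0.1079  0.0313]
[-0.49 -0.67  0.02] [ 0.5899 -0.1078  0.0313]
[-0.52 -0.14  0.63] [ 0.5899 -0.1076  0.0313]
[-0.22  0.58 -0.24] [ 0.5899 -0.1075  0.0311]
[-0.21  0.55 -0.42] [ 0.5898 -0.1074  0.031 ]
```

View pics/s2.png

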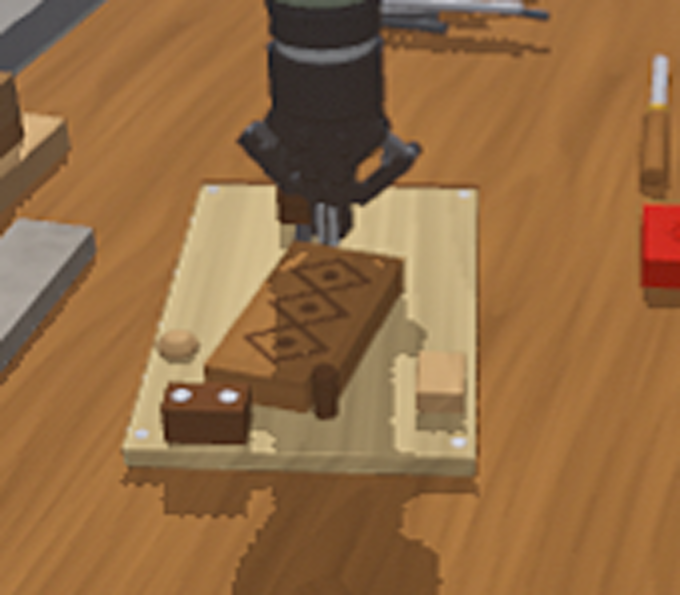

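The fingers are behind the blank's end, clear of the jaw. Now I approach slowly along +y.

>>> move_arm(rows=[[0, 0, 0.02, 0, 0], [0, 0, 0.036, 0, 0], [0, 0, 0.048, 0, 0], [0, 0, 0.052, 0, 0], [0, 0, 0.056, 0, 0]])

```text
t: 3.85
tool_pos: [0.5898, -0.0933, 0.0309]
ee_rot: [180.0, -0.1, 0.2]
wrist_force: [0.3, -0.8, 0.3]
opening: 0.0
```

>>> move_arm(rows=[[0, 0, 0.004, 0, 0], [0, 0, 0.008, 0, 0], [0, 0, 0.01, 0, 0]])

```text
t: 4.22
tool_pos: [0.5898, -0.0908, 0.0309]
ee_rot: [180.0, -0.1, 0.2]
wrist_force: [-0.6, -0.2, -0.4]
opening: 0.002
```

>>> move_arm(rows=[[0, 0, 0.004, 0, 0], [0, 0, 0.008, 0, 0], [0, 0, 0.008, 0, 0]])

```text
t: 4.6
tool_pos: [0.5898, -0.0891, 0.0309]
ee_rot: [179.9, -0.1, 0.2]
wrist_force: [0.7, -1.1, -1.0]
opening: 0.002
```

>>> move_arm(rows=[[0, 0, 0.004, 0, 0], [0, 0, 0.008, 0, 0], [0, 0, 0.008, 0, 0]])

```text
t: 4.97
tool_pos: [0.5901, -0.0874, 0.031]
ee_rot: [179.9, -0.1, 0.2]
wrist_force: [1.3, -3.2, -1.0]
opening: 0.002
```

Contact: -3.2 N along y. From here I follow the arc about the peg.

>>> move_arm(rows=[[0, 0.007, 0.004, 0, 0.005], [0, 0.013, 0.007, 0, 0.01], [0, 0.02, 0.01, 0, 0.014], [0, 0.026, 0.013, 0, 0.019], [0, 0.033, 0.016, 0, 0.024], [0, 0.039, 0.0185, 0, 0.029]])

```text
t: 5.72
tool_pos: [0.6002, -0.083, 0.0311]
ee_rot: [179.9, -0.1, 3.7]
wrist_force: [2.1, -4.9, -1.0]
opening: -0.002
```

```bash
python3 -c "
from h import *
p,d=snapshot('top');cv2.imwrite('pics/t3.png',cv2.resize(p[135:250,260:410],None,fx=5,fy=5,interpolation=cv2.INTER_CUBIC)[:,:,::-1]);print(sense()['wrist_force'],sense()['tool_pos'])"
```

```text
[ 2.18323981 -5.32849002 -1.46778761] [ 0.60042242 -0.08285883  0.03111895]
```

View pics/t3.png

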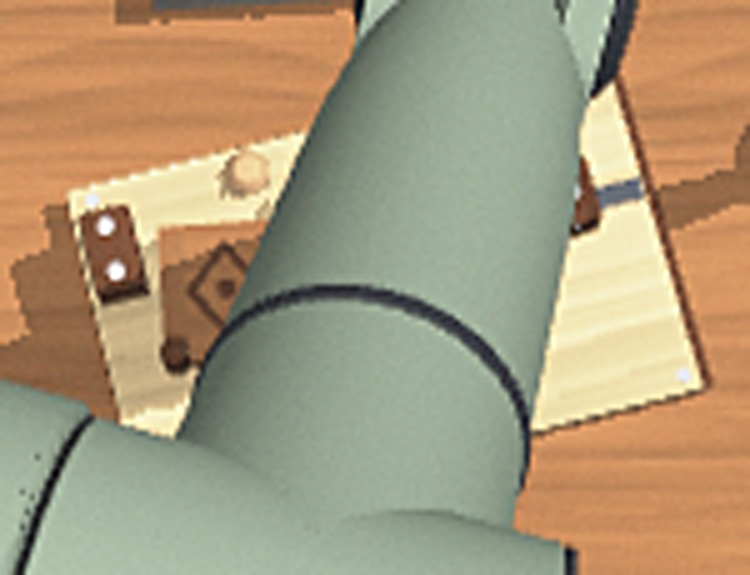

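The blank has started turning with the notch on the peg at crop (176,353), and the force is about 5 N. I continue.

>>> move_arm(rows=[[0, 0.006, 0.003, 0, 0.005], [0, 0.013, 0.006, 0, 0.01], [0, 0.019, 0.009, 0, 0.014], [0, 0.025, 0.012, 0, 0.019], [0, 0.032, 0.015, 0, 0.024], [0, 0.038, 0.018, 0, 0.029]])

```text
t: 6.52
tool_pos: [0.6099, -0.0781, 0.031]
ee_rot: [179.9, -0.1, 7.2]
wrist_force: [0.8, -3.0, -0.9]
opening: -0.002
```

>>> move_arm(rows=[[0, 0.006, 0.0035, 0, 0.005], [0, 0.012, 0.007, 0, 0.01], [0, 0.019, 0.0105, 0, 0.014], [0, 0.025, 0.014, 0, 0.019], [0, 0.031, 0.0175, 0, 0.024], [0, 0.037, 0.021, 0, 0.029]])

```text
t: 7.28
tool_pos: [0.6191, -0.0727, 0.031]
ee_rot: [179.9, -0.1, 10.8]
wrist_force: [1.6, -2.7, -1.1]
opening: -0.002
```

```bash
python3 -c "
from h import *
c=calibration('wrist');p,d=snapshot('wrist');s=sense();cv2.imwrite('pics/w4.png',p[:,:,::-1])
print(s['wrist_force'],s['tool_pos'],s['ee_rot'])
p,d=snapshot('side');cv2.imwrite('pics/s4.png',cv2.resize(p[150:270,250:370],None,fx=5,fy=5,interpolation=cv2.INTER_CUBIC)[:,:,::-1])"
```

```text
[ 1.30501806 -2.87834323 -1.35629937] [ 0.61935133 -0.07254257  0.03102182] [ 1.79925196e+02 -1.27475327e-01  1.07858855e+01]
```

View pics/w4.png

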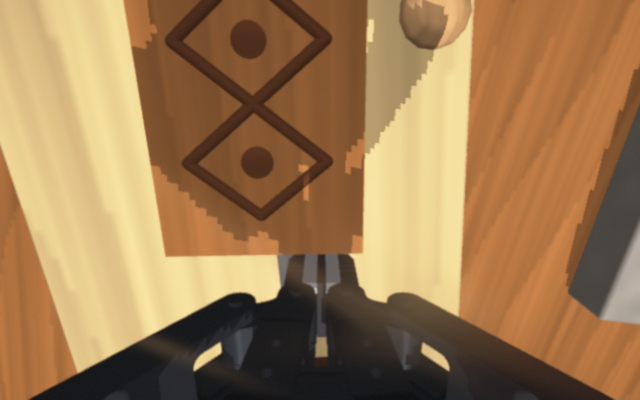

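View pics/s4.png

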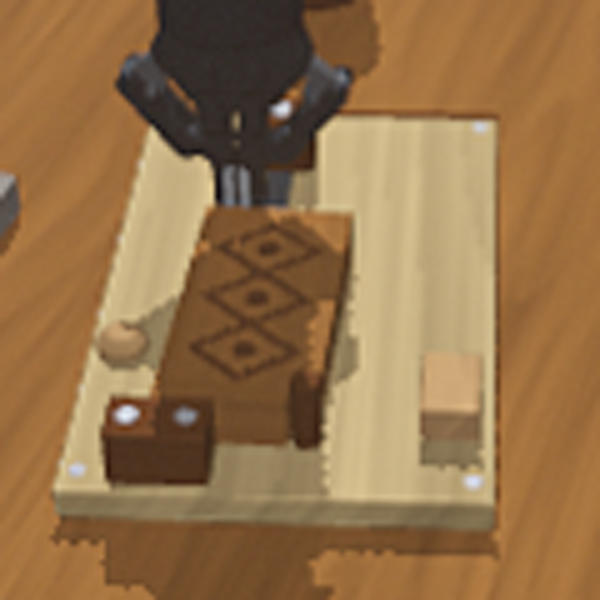

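The wrist view shows the pads flat on the end face near (322,255). In the side view the notch is on the peg at (305,410) and the end is close to the stop, about 0.07 rad to go. I continue in smaller steps.

>>> move_arm(rows=[[0, 0.006, 0.004, 0, 0.005], [0, 0.012, 0.008, 0, 0.01], [0, 0.018, 0.0115, 0, 0.014], [0, 0.024, 0.0155, 0, 0.019]])

```text
t: 7.88
tool_pos: [0.6253, -0.0686, 0.031]
ee_rot: [179.9, -0.1, 13.1]
wrist_force: [1.1, -2.9, -0.3]
opening: 0.004
```

>>> move_arm(rows=[[0, 0.004, 0.003, 0, 0.003], [0, 0.008, 0.0055, 0, 0.006], [0, 0.008, 0.0055, 0, 0.006]])

```text
t: 8.25
tool_pos: [0.6269, -0.0676, 0.0309]
ee_rot: [179.9, -0.1, 13.8]
wrist_force: [1.1, -3.8, 0.8]
opening: 0.002
```

>>> move_arm(rows=[[0, 0.004, 0.003, 0, 0.003], [0, 0.007, 0.005, 0, 0.006], [0, 0.007, 0.005, 0, 0.006]])

```text
t: 8.62
tool_pos: [0.6286, -0.0672, 0.031]
ee_rot: [179.8, -0.0, 14.5]
wrist_force: [1.2, -6.2, -1.0]
opening: -0.001
```

>>> move_arm(rows=[[0, 0.002, 0.002, 0, 0.002], [0, 0.003, 0.003, 0, 0.003], [0, 0.003, 0.003, 0, 0.003]])

```text
t: 9.0
tool_pos: [0.6291, -0.0671, 0.031]
ee_rot: [179.8, 0.0, 14.8]
wrist_force: [0.0, -6.5, -0.6]
opening: -0.0
```

>>> move_arm(rows=[[0, -0.0005, 0.002, 0, 0], [0, -0.001, 0.003, 0, 0], [0, -0.001, 0.004, 0, 0], [0, -0.001, 0.004, 0, 0]])

```text
t: 9.5
tool_pos: [0.6291, -0.0671, 0.031]
ee_rot: [179.6, 0.0, 14.8]
wrist_force: [1.7, -6.3, -1.3]
opening: -0.001
```

```bash
python3 -c "
from h import *
s=sense();print(s['wrist_force'],s['tool_pos'],s['t'])
c=calibration('wrist');p,d=snapshot('wrist');cv2.imwrite('pics/w5.png',p[:,:,::-1])
p,d=snapshot('side');cv2.imwrite('pics/s5.png',cv2.resize(p[150:270,250:370],None,fx=5,fy=5,interpolation=cv2.INTER_CUBIC)[:,:,::-1]);print(sense()['wrist_force'])"
```

```text
[ 1.66293606 -6.27735253 -1.26764723] [ 0.62910593 -0.06713654  0.03102585] 9.5
[ 0.15136845 -6.59348675 -1.04605481]
```

View pics/s5.png

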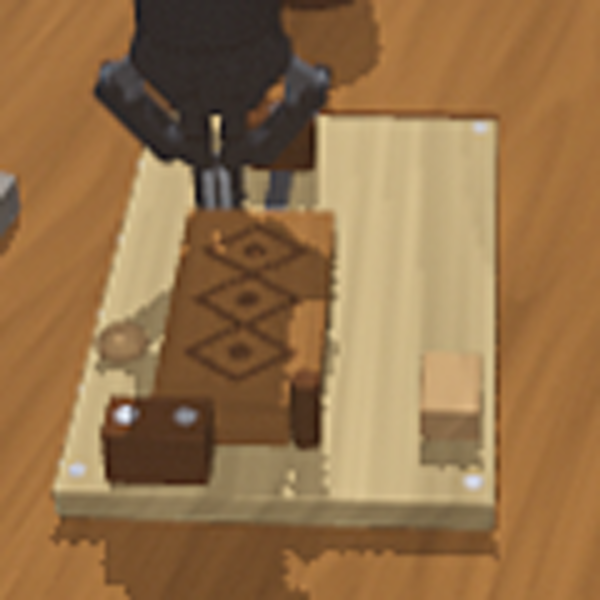

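View pics/w5.png

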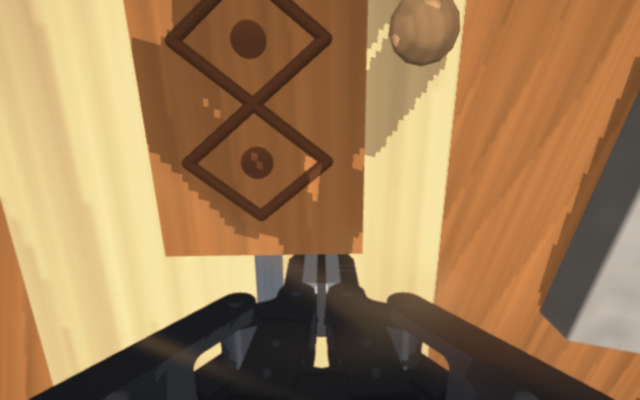

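The position no longer yields while the force holds at 6.5 N, so the blank is on the stop. I press a little more firmly along the board's +y and hold.

>>> move_arm(rows=[[0, -0.001, 0.003, 0, 0], [0, -0.0015, 0.005, 0, 0], [0, -0.0015, 0.006, 0, 0], [0, -0.0015, 0.006, 0, 0], [0, -0.0015, 0.006, 0, 0], [0, -0.0015, 0.006, 0, 0], [0, -0.0015, 0.006, 0, 0], [0, -0.0015, 0.006, 0, 0]])

```text
t: 10.6
tool_pos: [0.6291, -0.0671, 0.0312]
ee_rot: [179.5, 0.0, 14.7]
wrist_force: [0.4, -7.1, -1.8]
opening: 0.001
```

>>> move_arm(rows=[[0, -0.001, 0.006, 0, 0], [0, -0.002, 0.008, 0, 0], [0, -0.0025, 0.01, 0, 0], [0, -0.0025, 0.01, 0, 0], [0, -0.0025, 0.01, 0, 0], [0, -0.0025, 0.01, 0, 0], [0, -0.0025, 0.01, 0, 0]])

```text
t: 11.48
tool_pos: [0.6291, -0.0671, 0.0315]
ee_rot: [179.2, 0.0, 14.6]
wrist_force: [1.4, -10.8, -1.9]
opening: -0.002
```

```bash
python3 -c "
from h import *
for i in range(4):
  p,d=snapshot('side');s=sense();print(s['wrist_force'].round(2),s['tool_pos'].round(5),s['t'])
c=calibration('side')
R=lambda a:np.array([[np.cos(a),-np.sin(a)],[np.sin(a),np.cos(a)]])
q=[.574,-.043,.26]
W=lambda m,z:list(np.array(q[:2])+R(q[2])@m)+[z]
# overlay home outline
im=p[:,:,::-1].copy()
M=[(-.020,.135),(.060,.135),(.060,-.025),(-.020,-.025)]
uv=proj(c,[W(m,.046) for m in M]); uvb=proj(c,[W(m,.018) for m in [(.105,.17),(.105,-.17),(-.105,-.17),(-.105,.17)]])
im=cv2.resize(im[150:270,250:370],None,fx=5,fy=5,interpolation=cv2.INTER_CUBIC)
for u in (uv,uvb): cv2.polylines(im,[((u-[250,150]+.5)*5).astype(int)],True,(0,255,0),1)
cv2.imwrite('pics/s6.png',im)"
```

```text
[  0.85 -10.06  -1.44] [ 0.62908 -0.06715  0.03148] 11.525
[  1.53 -10.23  -0.92] [ 0.62907 -0.06713  0.03146] 11.575
[ 0.46 -9.73 -0.99] [ 0.6291  -0.06712  0.03147] 11.625
[ 0.84 -9.36 -1.55] [ 0.62908 -0.0671   0.03148] 11.675
```

View pics/s6.png

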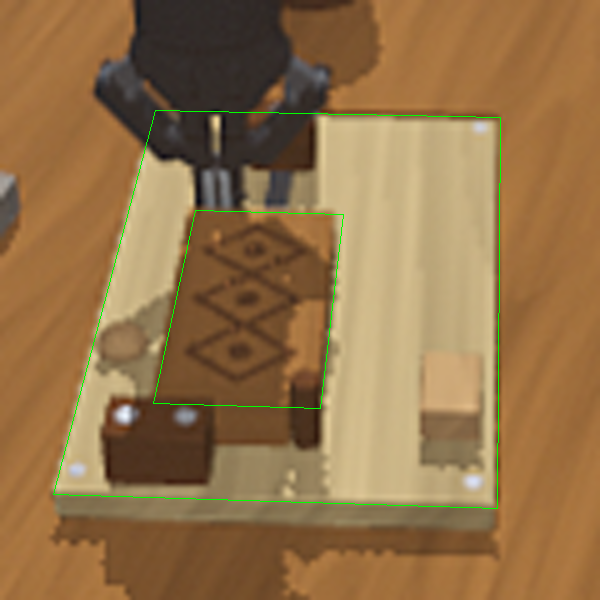

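Held at about 10 N. The overlay suggests the blank might sit a few mm to +x, so I'll back off, rise and measure it properly before touching the jaw.

>>> move_arm(rows=[[0, 0.008, -0.03, 0, 0], [0, 0.02, -0.08, 0, 0], [0, 0.02, -0.08, 0.05, 0], [0, 0.02, -0.08, 0.2, 0], [0, 0.01, -0.1, 0.4, 0], [0, 0, -0.15, 0.6, 0], [0, -0.06, -0.19, 0.8, 0], [0, -0.06, -0.19, 0.95, 0], [0, -0.06, -0.19, 0.95, 0], [0, -0.06, -0.19, 0.95, 0]])

```text
t: 12.92
tool_pos: [0.6137, -0.1141, 0.2688]
ee_rot: [179.3, 0.1, 14.7]
wrist_force: [-0.2, 0.4, 0.2]
opening: -0.003
```

```bash
python3 -c "
from h import *
c=calibration('wrist');p,d=snapshot('wrist');s=sense();print(s['wrist_force'],s['tool_pos'],s['ee_rot'],s['t'])
import pickle;pickle.dump((c,p,d),open('w7.pkl','wb'))
cv2.imwrite('pics/w7.png',p[:,:,::-1])
p,d=snapshot('side');cv2.imwrite('pics/s7.png',cv2.resize(p[150:270,250:370],None,fx=5,fy=5,interpolation=cv2.INTER_CUBIC)[:,:,::-1])"
```

```text
[-0.11238281  0.49716057  0.48990152] [ 0.61336484 -0.11404386  0.26794827] [1.79289419e+02 1.32769457e-01 1.46702062e+01] 12.975
```

View pics/w7.png

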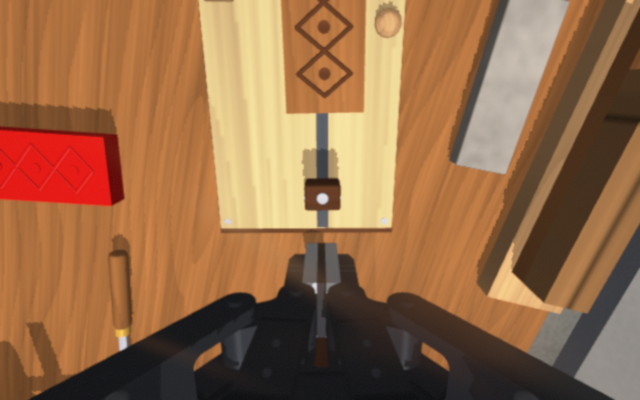

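View pics/s7.png

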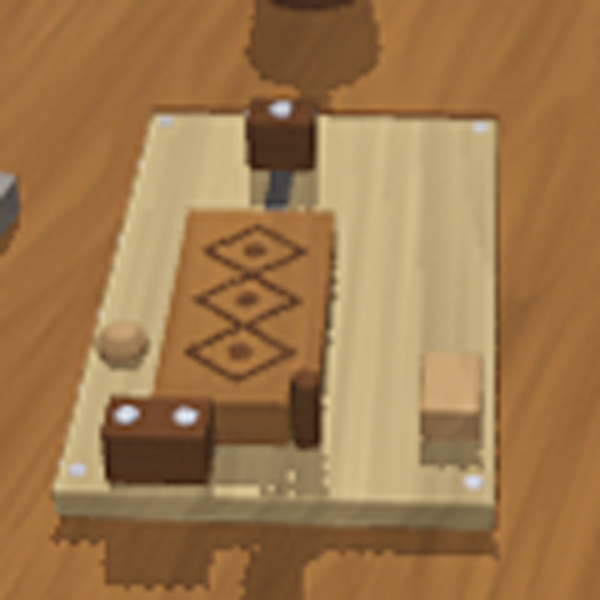

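The end with the peg is out of the frame, so I shift the camera forward to see the notch, peg and stop.

>>> move_arm(rows=[[0, -0.04, 0.14, 0.1, 0], [0, -0.08, 0.28, 0.1, 0], [0, -0.11, 0.4, 0.1, 0], [0, -0.13, 0.48, 0.1, 0], [0, -0.13, 0.48, 0.1, 0], [0, -0.13, 0.48, 0.1, 0]])

```text
t: 13.78
tool_pos: [0.5809, 0.0054, 0.2921]
ee_rot: [179.3, 0.2, 14.6]
wrist_force: [-0.1, -0.7, -0.2]
opening: 0.003
```

```bash
python3 -c "
from h import *
c=calibration('wrist');p,d=snapshot('wrist');s=sense();print(s['wrist_force'],s['tool_pos'],s['ee_rot'],s['t'])
import pickle;pickle.dump((c,p,d),open('w8.pkl','wb'))
cv2.imwrite('pics/w8.png',cv2.resize(p[0:240,180:480],None,fx=2.5,fy=2.5,interpolation=cv2.INTER_CUBIC)[:,:,::-1])"
```

```text
[0.29084203 0.01614387 0.21101569] [0.58096387 0.00509953 0.29216438] [179.29454079   0.19908456  14.61356297] 13.825
```

View pics/w8.png

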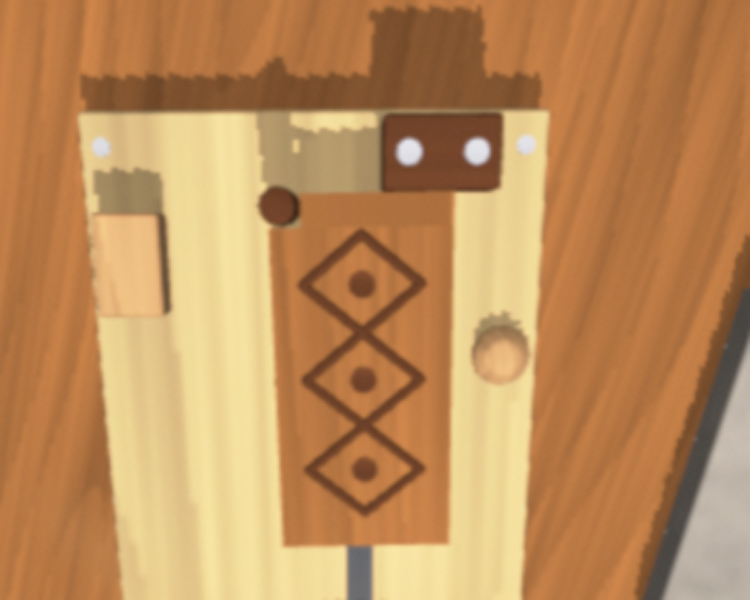

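```bash
python3 -c "
from h import *
import pickle;c,p,d=pickle.load(open('w8.pkl','rb'))
f=lambda l:[(x/2.5+180-.3,y/2.5-.3) for x,y in l]
print('cam',-np.array(c['R']).T@c['t'])
R=lambda a:np.array([[np.cos(a),-np.sin(a)],[np.sin(a),np.cos(a)]])
# board corners far
w=ray(c,f([(80,112),(548,110),(121,590),(523,590)]),.018)[:,:2];print(w.round(4).tolist())
yr=lambda a,b:np.arctan2(-(b-a)[0],(b-a)[1])
th=np.mean([np.arctan2(*(w[1]-w[0])[::-1]),yr(w[2],w[0]),yr(w[3],w[1])]);print('th',np.arctan2(*(w[1]-w[0])[::-1]),yr(w[2],w[0]),yr(w[3],w[1]),np.linalg.norm(w[1]-w[0]))
o=(w[0]+w[1])/2-R(th)@[0,.17]
B=lambda uv,z:((ray(c,f(uv),z)[:,:2]-o)@R(th)).round(4).tolist()
print('org',o)
print('peg top',B([(279,205)],.058))
print('stop top',B([(384,113),(502,113),(498,189),(384,190)],.050))
print('blank',B([(454,192),(454,226),(450,543),(283,546),(271,228)],.046))
print('slot x',B([(348,570),(372,570)],.018))
for y in (195,205,215,223,232,245,300,400,500): 
  v=f([(420,y)])[0];u=(int(round(v[0])),int(round(v[1])));dd=d[u[1],u[0]]
  n=cv2.undistortPoints(np.array([[u]],float),K(c),c['distortion'])[0,0]
  W=toworld(c,np.r_[n,1]*dd);print(y,W.round(4),((W[:2]-o)@R(th)).round(4))
"
```

```text
cam [0.56371979 0.07772287 0.43352095]
[[0.4329, 0.0933], [0.633, 0.1463], [0.4904, -0.1289], [0.6935, -0.0756]]
th 0.2587327285049788 0.25315542876073277 0.26599507192906185 0.2069673446341835
org [ 0.57656025 -0.04453467]
peg top [[-0.0132, 0.1299]]
stop top [[0.0301, 0.1655], [0.0783, 0.1652], [0.078, 0.136], [0.0303, 0.1359]]
blank [[0.0601, 0.1351], [0.0605, 0.1214], [0.063, -0.0234], [-0.0169, -0.0247], [-0.0179, 0.1209]]
slot x [[0.0138, -0.0486], [0.0262, -0.0486]]
195 [0.5869 0.0965 0.045 ] [0.0461 0.1337]
205 [0.588  0.0926 0.045 ] [0.0462 0.1297]
215 [0.5891 0.0887 0.045 ] [0.0463 0.1256]
223 [0.5898 0.0858 0.0463] [0.0462 0.1226]
232 [0.5907 0.0828 0.0461] [0.0463 0.1195]
245 [0.5923 0.0769 0.0471] [0.0464 0.1133]
300 [0.5988 0.0546 0.0461] [0.0469 0.0901]
400 [0.6111 0.0117 0.0451] [0.0478 0.0455]
500 [ 0.6242 -0.0342  0.0457] [ 0.0487 -0.0022]
```

The blank is home. End on the stop at y = 135 mm, sides at about -18..61 mm against a nominal -20..60, square to about 0.01 rad, with the peg in the notch at crop (279,205). Now I go behind the jaw.

>>> move_arm(rows=[[0, 0.05, -0.2, 0, 0], [0, 0.11, -0.4, 0, 0.002], [0, 0.17, -0.6, -0.1, 0.002], [0, 0.223, -0.76, -0.3, 0.002], [0, 0.223, -0.806, -0.5, 0.002], [0, 0.223, -0.806, -0.7, 0.002], [0, 0.223, -0.806, -0.7, 0.002], [0, 0.223, -0.806, -0.7, 0.002]])

```text
t: 14.82
tool_pos: [0.6377, -0.1973, 0.119]
ee_rot: [179.2, 0.1, 14.8]
wrist_force: [0.5, -0.2, 0.3]
opening: 0.003
```

```bash
python3 -c "
from h import *
c=calibration('wrist');p,d=snapshot('wrist');s=sense();print(s['wrist_force'],s['tool_pos'],s['ee_rot'],s['t'])
cv2.imwrite('pics/w9.png',p[:,:,::-1])
j=ray(c,[(0,0)],0)
R=lambda a:np.array([[np.cos(a),-np.sin(a)],[np.sin(a),np.cos(a)]])
print(proj(c,[list(np.array([.5755,-.044])+R(.26)@m)+[.053] for m in [(0,-.129),(.04,-.129),(.04,-.099),(0,-.099)]]).round(0).tolist())
print('tool board',(s['tool_pos'][:2]-[.5755,-.044])@R(.26))
"
```

```text
[-0.01316787 -0.46694555  0.03838695] [ 0.63843232 -0.1973435   0.11993483] [1.79144216e+02 1.25903694e-02 1.48428205e+01] 14.875
[[285.0, 158.0], [351.0, 158.0], [352.0, 107.0], [284.0, 107.0]]
tool board [ 0.02139553 -0.1643683 ]
```

View pics/w9.png

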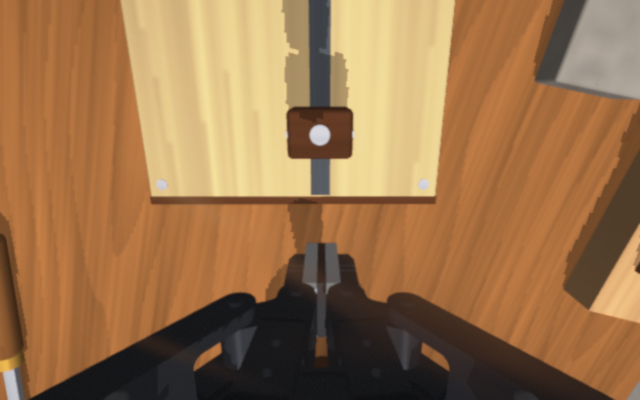

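The jaw top at (288–353, 107–158) matches the prediction and the tool is lined up behind it. I descend.

>>> move_arm(rows=[[0, -0.004, 0, -0.12, 0], [0, -0.004, 0, -0.24, 0], [0, -0.004, 0, -0.32, 0], [0, -0.004, 0, -0.352, 0], [0, -0.004, 0, -0.352, 0]])

```text
t: 15.5
tool_pos: [0.6385, -0.1976, 0.0334]
ee_rot: [179.1, -0.1, 14.9]
wrist_force: [-0.1, -1.0, 0.8]
opening: 0.002
```

>>> move_arm(rows=[[0, -0.005, 0.02, 0, 0], [0, -0.01, 0.04, 0, 0], [0, -0.015, 0.06, 0, 0], [0, -0.02, 0.075, 0, 0], [0, -0.021, 0.08, 0, 0], [0, -0.021, 0.08, 0, 0]])

```text
t: 16.25
tool_pos: [0.6332, -0.1775, 0.0334]
ee_rot: [179.1, -0.1, 14.9]
wrist_force: [-0.4, -0.4, 0.5]
opening: 0.002
```

>>> move_arm(rows=[[0, -0.003, 0.01, 0, 0], [0, -0.005, 0.018, 0, 0], [0, -0.007, 0.026, 0, 0], [0, -0.009, 0.034, 0, 0], [0, -0.011, 0.042, 0, 0], [0, -0.013, 0.05, 0, 0]])

```text
t: 17.0
tool_pos: [0.6298, -0.1651, 0.0334]
ee_rot: [179.1, -0.1, 14.9]
wrist_force: [0.4, -4.8, -1.6]
opening: 0.002
```

>>> move_arm(rows=[[0, -0.002, 0.008, 0, 0], [0, -0.004, 0.016, 0, 0], [0, -0.006, 0.024, 0, 0], [0, -0.009, 0.032, 0, 0], [0, -0.011, 0.04, 0, 0], [0, -0.013, 0.048, 0, 0], [0, -0.015, 0.056, 0, 0], [0, -0.017, 0.064, 0, 0]])

```text
t: 18.0
tool_pos: [0.6255, -0.1489, 0.0334]
ee_rot: [179.1, -0.1, 14.9]
wrist_force: [0.0, -3.7, -1.6]
opening: -0.001
```

>>> move_arm(rows=[[0, -0.002, 0.008, 0, 0], [0, -0.004, 0.016, 0, 0], [0, -0.006, 0.024, 0, 0], [0, -0.008, 0.032, 0, 0], [0, -0.011, 0.04, 0, 0], [0, -0.013, 0.048, 0, 0], [0, -0.015, 0.056, 0, 0], [0, -0.017, 0.064, 0, 0], [0, -0.019, 0.072, 0, 0], [0, -0.021, 0.08, 0, 0], [0, -0.023, 0.088, 0, 0], [0, -0.025, 0.096, 0, 0]])

```text
t: 19.5
tool_pos: [0.6191, -0.1248, 0.0334]
ee_rot: [179.1, -0.0, 14.9]
wrist_force: [0.2, -5.2, -1.0]
opening: 0.001
```

>>> move_arm(rows=[[0, -0.002, 0.007, 0, 0], [0, -0.004, 0.014, 0, 0], [0, -0.006, 0.021, 0, 0], [0, -0.008, 0.028, 0, 0], [0, -0.01, 0.035, 0, 0], [0, -0.011, 0.042, 0, 0], [0, -0.013, 0.049, 0, 0]])

```text
t: 20.38
tool_pos: [0.6158, -0.1125, 0.0334]
ee_rot: [179.1, -0.0, 14.9]
wrist_force: [0.5, -4.8, -1.2]
opening: -0.003
```

>>> move_arm(rows=[[0, -0.001, 0.005, 0, 0], [0, -0.003, 0.01, 0, 0], [0, -0.004, 0.015, 0, 0], [0, -0.005, 0.02, 0, 0], [0, -0.006, 0.024, 0, 0]])

```text
t: 21.0
tool_pos: [0.6142, -0.1064, 0.0334]
ee_rot: [179.1, -0.0, 14.9]
wrist_force: [0.2, -4.0, -1.9]
opening: 0.002
```

>>> move_arm(rows=[[0, -0.001, 0.003, 0, 0], [0, -0.0015, 0.006, 0, 0], [0, -0.002, 0.008, 0, 0]])

```text
t: 21.38
tool_pos: [0.6136, -0.1043, 0.0334]
ee_rot: [179.1, -0.0, 14.9]
wrist_force: [-0.1, -4.6, -1.0]
opening: -0.002
```

>>> move_arm(rows=[[0, -0.001, 0.003, 0, 0], [0, -0.0015, 0.006, 0, 0], [0, -0.002, 0.008, 0, 0]])

```text
t: 21.75
tool_pos: [0.6133, -0.1032, 0.0334]
ee_rot: [178.9, -0.0, 14.8]
wrist_force: [1.4, -7.9, -2.0]
opening: -0.006
```

The jaw has reached the blank and the force is rising. I press to about 12 N in total and hold.

>>> move_arm(rows=[[0, -0.001, 0.004, 0, 0], [0, -0.002, 0.008, 0, 0], [0, -0.002, 0.009, 0, 0], [0, -0.002, 0.009, 0, 0]])

```text
t: 22.25
tool_pos: [0.6133, -0.1031, 0.0335]
ee_rot: [178.7, 0.0, 14.8]
wrist_force: [1.1, -9.9, -3.4]
opening: 0.002
```

>>> move_arm(rows=[[0, -0.001, 0.006, 0, 0], [0, -0.003, 0.01, 0, 0], [0, -0.003, 0.011, 0, 0], [0, -0.003, 0.011, 0, 0], [0, -0.003, 0.011, 0, 0], [0, -0.003, 0.011, 0, 0], [0, -0.003, 0.011, 0, 0]])

```text
t: 23.12
tool_pos: [0.6133, -0.1032, 0.0336]
ee_rot: [178.4, 0.0, 14.7]
wrist_force: [1.5, -11.0, -4.8]
opening: 0.002
```

>>> move_arm(rows=[[0, -0.002, 0.008, 0, 0], [0, -0.003, 0.013, 0, 0], [0, -0.0035, 0.014, 0, 0], [0, -0.0035, 0.014, 0, 0], [0, -0.0035, 0.014, 0, 0], [0, -0.0035, 0.014, 0, 0], [0, -0.0035, 0.014, 0, 0]])

```text
t: 24.0
tool_pos: [0.6133, -0.1032, 0.0337]
ee_rot: [178.0, 0.1, 14.5]
wrist_force: [1.0, -13.3, -5.7]
opening: -0.001
```

```bash
python3 -c "
from h import *
for i in range(2):
  p,d=snapshot('side');s=sense();print(s['wrist_force'].round(2),s['tool_pos'].round(5),s['t'])
cv2.imwrite('pics/s10.png',cv2.resize(p[150:270,250:370],None,fx=5,fy=5,interpolation=cv2.INTER_CUBIC)[:,:,::-1])"
```

```text
[  1.49 -14.04  -5.12] [ 0.61328 -0.10322  0.03369] 24.05
[  1.43 -13.41  -5.03] [ 0.61326 -0.10322  0.03368] 24.1
```

View pics/s10.png

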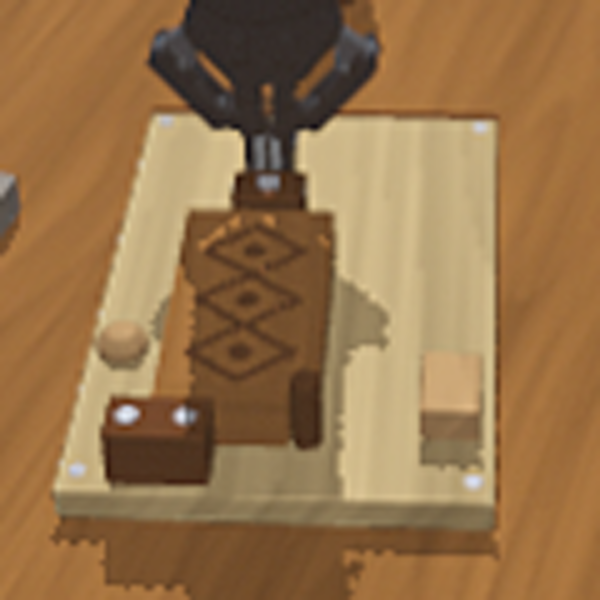

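The jaw's front is against the blank's end (side crop y≈208) with about 9–10 N of squeeze. I back off along -y, then rise.

>>> move_arm(rows=[[0, 0.005, -0.02, 0, 0], [0, 0.02, -0.08, 0, 0], [0, 0.03, -0.12, 0.05, 0], [0, 0.03, -0.12, 0.2, 0], [0, 0.03, -0.12, 0.4, 0], [0, 0.03, -0.12, 0.6, 0], [0, 0.03, -0.12, 0.75, 0], [0, 0.03, -0.12, 0.85, 0], [0, 0.03, -0.12, 0.85, 0]])

```text
t: 25.22
tool_pos: [0.6223, -0.1337, 0.2496]
ee_rot: [177.9, -0.2, 14.5]
wrist_force: [0.7, 0.1, -0.4]
opening: 0.0
```

>>> move_arm(rows=[[0, -0.05, 0.16, 0.1, 0], [0, -0.1, 0.3, 0.2, 0], [0, -0.14, 0.44, 0.2, 0], [0, -0.14, 0.48, 0.2, 0], [0, -0.14, 0.48, 0.2, 0], [0, -0.14, 0.48, 0.2, 0]])

```text
t: 25.98
tool_pos: [0.5873, -0.0147, 0.2987]
ee_rot: [177.9, -0.1, 14.5]
wrist_force: [-0.2, -0.3, 0.4]
opening: -0.001
```

```bash
python3 -c "
from h import *
c=calibration('wrist');p,d=snapshot('wrist');s=sense();print(s['wrist_force'],s['tool_pos'],s['ee_rot'],s['t'])
import pickle;pickle.dump((c,p,d),open('w11.pkl','wb'))
cv2.imwrite('pics/w11.png',cv2.resize(p[0:240,180:480],None,fx=2.5,fy=2.5,interpolation=cv2.INTER_CUBIC)[:,:,::-1])
p,d=snapshot('side');cv2.imwrite('pics/s11.png',p[:,:,::-1])"
```

```text
[-0.16817722 -0.41595475  0.2595525 ] [ 0.58738083 -0.0148407   0.29884626] [ 1.77864551e+02 -1.56325605e-01  1.44499869e+01] 26.025
```

View pics/w11.png

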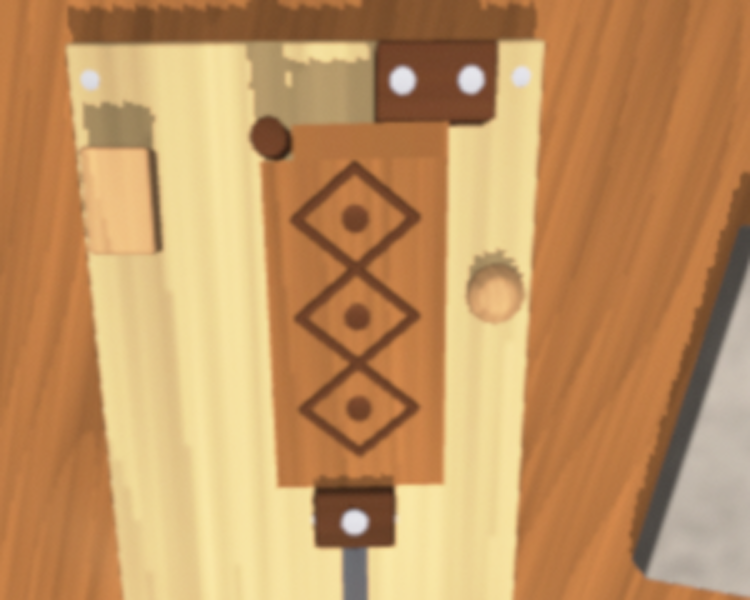

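View pics/s11.png

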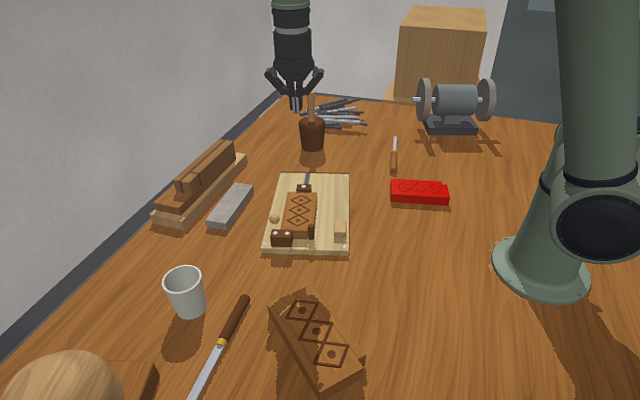

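```bash
python3 -c "
from h import *
import pickle;c,p,d=pickle.load(open('w11.pkl','rb'))
f=lambda l:[(x/2.5+180-.3,y/2.5-.3) for x,y in l]
R=lambda a:np.array([[np.cos(a),-np.sin(a)],[np.sin(a),np.cos(a)]])
w=ray(c,f([(68,44),(544,42),(124,600),(513,600)]),.018)[:,:2]
yr=lambda a,b:np.arctan2(-(b-a)[0],(b-a)[1])
a=[np.arctan2(*(w[1]-w[0])[::-1]),yr(w[2],w[0]),yr(w[3],w[1])];th=np.mean(a);print(a)
o=(w[0]+w[1])/2-R(th)@[0,.17]
B=lambda uv,z:((ray(c,f(uv),z)[:,:2]-o)@R(th)).round(4).tolist()
print('peg top',B([(270,138)],.058)); print('stop front',B([(377,123),(494,123)],.05))
print('blank',B([(448,123),(443,484),(278,487),(263,163)],.046)); print('jaw top',B([(315,489),(394,487),(393,546),(316,547)],.053))
"
```

```text
[np.float64(0.2564648850317572), np.float64(0.25708831628130935), np.float64(0.261554075490425)]
peg top [[-0.0137, 0.1294]]
stop front [[0.0301, 0.1354], [0.0785, 0.135]]
blank [[0.0599, 0.1355], [0.0621, -0.0233], [-0.0168, -0.0242], [-0.0181, 0.1204]]
jaw top [[0.0012, -0.023], [0.0384, -0.0223], [0.0382, -0.0522], [0.0011, -0.0524]]
```

```bash
python3 -c "
from station import workorder
print(workorder.job_done())"
```

```text
the job is handed in; nothing more can be done
None
```

The blank is home against the stop with the jaw left against its other end, and I handed the job in at about 26 s of the 69 s allowed. `job_done()` gives no verdict, so the result rests on my own measurements.

**What I did:**
- **Turning:** I pushed the blank's end face near its free corner and followed the arc about the peg. The push felt was about 3–5 N.
- **Pressing home:** Once the blank stopped on the stop block, I pressed it at about 7 N and then about 10 N, for well over half a second. I then backed off before touching the jaw.
- **Jaw:** I slid it up its track against about 4–5 N of friction. I held about 11 N and then 13–14 N in total, so roughly 7–10 N of squeeze for over a second, then withdrew and raised the arm.

**Last checks (final wrist view, board frame):**

| Check | Measured | Expected |
|---|---|---|
| Blank's end on the stop (y) | 135 mm | 135 mm |
| Blank square to the board | about 0.01 rad | below 0.025 rad |
| Blank's sides (x) | about −17 to 61 mm | −20 to 60 mm |
| Jaw centre (y) | about −38 mm | about −40 mm, above −42.5 mm |

- **Forces:** No wrist reading exceeded about 15 N, but I only saw readings at the end of each move.
- **Bystanders:** They look unmoved in the last side view; I did not measure them.

**Disagreements:** The two camera views differed by 3–4 mm on where the board and blank were. The blank's side measurements suggest it may sit 1–2 mm off the peg in x, within the 4 mm allowed. One side-view overlay hinted at about 4 mm, which the closer wrist view did not bear out.

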